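Sticker the next layer of a seasoning stack of carving blanks

ROBOT

A 7-joint arm with a two-finger parallel gripper is mounted at the origin on the work surface. World frame = base frame: x ahead of the robot, y to its left, z up, the work surface at z = 0. Lengths are in m, angles in rad, forces in N, time in s.
With the tool pointing down it reaches from about 0.35 to 0.9 m from the base axis. Payload 8.1 kg.
Tool frame: the origin (TCP) lies midway between the tips of the shut fingers; the grasp point (between the pads) lies 19 mm behind it; z points along the fingers, y is the direction in which the jaws open and shut (so a half turn about z gives the same grasp; the last joint's range is limited). The gripper opens to 92 mm and grips with 3 to 60 N. Pads are 19 mm wide; open, the fingers measure 130 mm over their backs; the gripper's body (75 mm by 190 mm) begins 47 mm behind the grasp point.
Start: joints at [1.202, 0.434, 0.025, 1.573, -0.012, 1.134, -0.075], TCP at [0.164, -0.603, 0.227] pointing down, gripper open.
Joint ranges: [-2.62, 2.62], [-0.44, 2.09], [-1.27, 1.32], [0.08, 2.57], [-1.32, 4.46], [0.12, 2], [-2.74, 2.74]. Speed limits (rad/s): [2.22, 2.22, 3.01, 3.01, 3.14, 3.14, 3.14].

INTERFACE

Orientations are given as a rotation vector (axis times angle).
In Python, from cell import monitor, get_image, get_calibration, workorder, look_for, masks_of gives the robot as it stands.
- The arm moves only by the shell command python3 -m crank 'ROWS' [FORCE]. ROWS is JSON, a list of rows, each a list of 3 entries, a list of its own where there are three numbers: the shift along the tool's x, y, z in cm, then the turn about the tool's z in degrees, then the closure in counts, from 0 (fully open) to 255 (shut). A call has 1 to 5 rows; each row shifts and turns the commanded pose from where the row before left it, along the tool's axes as they then stand; what a row does not reach is not made up. A row lasts 1/10 s, in which the tool goes at most 50 mm and 8.59 degrees, less where a joint would pass 70% of its speed; a pose out of reach is approached as far as the arm can. A call with a gripper value outside its range is refused whole. The fingers move at their own pace and stop on an object; FORCE is the grip in N (left out, the last holds). Time passes only in rows, so rows that do not move let the fingers close. It gives the time, the measured TCP pose, the force and the opening at its end, in the units of the state.
- monitor.observe(): the state, without advancing time (a new reading comes with each control period).
- get_image(name): name is "scene" or "side" or "wrist"; returns (picture, depth): 420x560x3 uint8, red, green, blue; 420x560 float32, m along the optical axis (not along the pixel's ray), 0 where there is no reading.
- get_calibration(name): a dict with "fx", "fy", "cx", "cy" (pixels), "R" (3x3) and "t" (3): a world point X has camera coordinates R X + t. Camera axes: x right, y down, z forward; pixel columns grow to the right and rows downward; lengths in m; the calibration is good to about 2 mm. A picture is of the moment at which its call begins: read the wrist's pose just before it. get_calibration takes no time and is no camera call; for the wrist camera it gives the pose at the moment of the call.
- workorder.sign_off(): hands the job in, once; it reports no verdict.
Trained networks look in the newest picture that a camera, given by its name, has taken for a name from the list of things; names that differ only in an ending like _2 or _b are one class to them, and where a whole thing is asked for, a point or a joint stands for the part that bears it (a point fixed in the world has none). Each returns a list of dicts, best first, with "score" (0 to 1); they miss things now and then, are a little off and sometimes report something else, mostly with a low value. They report only what shows in the picture. A call takes as long as a camera call. They do not tell look-alikes from the thing itself.
- look_for(label, camera): "location" ([x, y, z] in m, in world coordinates, good to about 4 mm: the middle of the surface that is visible of it).
- masks_of(label, camera): "region" (420x560 bool, what is visible of it).
The state is a dict: "clock": time; "joints": joint angles; "dq": joint speeds; "joint_efforts": joint torques, N m; "position": TCP position; "ee_rot": TCP orientation; "force": force on the tool from outside, world axes, zero at the start; "ft_torque": the same for the moment, N m; "width": opening from 0.0 (shut) to 1.0 (fully open).
Only numpy, scipy, OpenCV 4.12 (cv2) and the standard library are available. Lean on these libraries where they do the work, as an engineer would, in place of code of your own. Each camera call takes 0.05 s, during which the arm holds its last target.

TASK

Build the next layer of the small seasoning stack on the carving bench: lay the two square spacer sticks (stickers) flat across both bottom blanks, one straight above each bearer, then lay the wide blank on the stickers right over the wide bottom blank and the narrow blank right over the narrow one, edges and ends in line, so that the air gap runs straight up. The thin lath and the short stick end are of no use here: leave them where they lie.

Things in the scene. Friction and masses are not known exactly. Their poses are not given: they have to be found in the camera images.
- wide_blank: Loose sawn blank of brown wood with white sealed ends, 200 long (own x) x 56 wide (own y) x 24 high (z), 0.11 to 0.21 kg, lying flat on the bench on the right half (y below 0), in a row of five things that lie side by side, each pointing roughly away from the robot. Origin: centre of its underside. Either end may point either way.
- narrow_blank: Loose sawn blank like wide_blank but narrower: 200 long (own x) x 36 wide (own y) x 24 high, 0.07 to 0.14 kg, lying flat on the bench in the same row. Origin: centre of its underside.
- sticker_a: Loose square spacer stick (sticker) of dark wood, 160 long (own x) x 20 x 20, 0.04 kg, lying flat on the bench in the same row. Origin: centre of its underside. The two stickers are alike: either may go above either bearer.
- sticker_b: The other loose sticker, the same as sticker_a: 160 long (own x) x 20 x 20, origin at the centre of its underside.
- lath: Loose thin flat lath, 160 x 44 wide x only 8 thick, of the same dark wood, in the same row: not a sticker, stays where it is. Origin: centre of its underside, own x along it.
- stick_end: Loose cut-off end of a sticker, only 65 long (own x) x 20 x 20, lying beyond the row: too short, stays where it is. Origin: centre of its underside.
- bearer_near: Dark bearer of the stack, fixed on the bench on the left half: 40 wide (own x) x 170 long (own y) x 30 high, crossing under both bottom blanks near their end towards the robot; its ends stick out beyond their outer edges. Origin: centre of its underside, at bench height. The whole stack shares one heading (own x along the bottom blanks).
- bearer_far: The other dark bearer, of the same size and heading, under the far part of the bottom blanks, 115 to 145 farther along own x; the distance differs from start to start. Origin: centre of its underside. A sticker lies right when it lies on the bottom blanks (top face 54 above the bench) parallel to a bearer and centred above it.
- bottom_wide: Wide blank of the bottom layer, fixed on the bearers: 200 long (own x) x 56 wide x 24 thick. Origin: centre of its underside, 30 above the bench; its top is 54 above the bench. It lies beside bottom_narrow, centre lines 84 apart (an air gap of 38 between them); which of the two is on the left varies.
- bottom_narrow: Narrow blank of the bottom layer, fixed on the bearers: 200 long (own x) x 36 wide x 24 thick. Origin: centre of its underside, 30 above the bench. With the 20 high stickers on it, an upper blank's underside comes to 74 above the bench, 44 above this origin.
Mind the look-alikes: they are no part of the job. What is shaped like the narrow_blank but red is not meant. Leave any pink or turquoise look-alike of the sticker_a alone.

How it is judged:
On the way:
1. both stickers lie flat across the bottom blanks, one above each bearer ((((x of sticker_a in the frame of bearer_near between -0.012 and 0.012 m and y of sticker_a in the frame of bearer_near between -0.015 and 0.015 m and z of sticker_a in the frame of bearer_near between 0.049 and 0.059 m and angle between the x axis of sticker_a and the y axis of bearer_near, either way round below 0.15 rad and angle between sticker_a's own z axis and vertical below 0.08 rad) and (x of sticker_b in the frame of bearer_far between -0.012 and 0.012 m and y of sticker_b in the frame of bearer_far between -0.015 and 0.015 m and z of sticker_b in the frame of bearer_far between 0.049 and 0.059 m and angle between the x axis of sticker_b and the y axis of bearer_far, either way round below 0.15 rad and angle between sticker_b's own z axis and vertical below 0.08 rad)) or ((x of sticker_b in the frame of bearer_near between -0.012 and 0.012 m and y of sticker_b in the frame of bearer_near between -0.015 and 0.015 m and z of sticker_b in the frame of bearer_near between 0.049 and 0.059 m and angle between the x axis of sticker_b and the y axis of bearer_near, either way round below 0.15 rad and angle between sticker_b's own z axis and vertical below 0.08 rad) and (x of sticker_a in the frame of bearer_far between -0.012 and 0.012 m and y of sticker_a in the frame of bearer_far between -0.015 and 0.015 m and z of sticker_a in the frame of bearer_far between 0.049 and 0.059 m and angle between the x axis of sticker_a and the y axis of bearer_far, either way round below 0.15 rad and angle between sticker_a's own z axis and vertical below 0.08 rad)))), for 0.2 s.
At the end, for the whole second after the job is handed in: a sticker flat above each bearer (12 mm across, 15 mm along it, 0.15 rad) on the bottom blanks; each upper blank flat on the stickers over the bottom blank of its width (10 mm sideways, 15 mm endways, 0.10 rad, 44 +-5 mm higher); all released and at rest ((((x of sticker_a in the frame of bearer_near between -0.012 and 0.012 m and y of sticker_a in the frame of bearer_near between -0.015 and 0.015 m and z of sticker_a in the frame of bearer_near between 0.049 and 0.059 m and angle between the x axis of sticker_a and the y axis of bearer_near, either way round below 0.15 rad and angle between sticker_a's own z axis and vertical below 0.08 rad) and (x of sticker_b in the frame of bearer_far between -0.012 and 0.012 m and y of sticker_b in the frame of bearer_far between -0.015 and 0.015 m and z of sticker_b in the frame of bearer_far between 0.049 and 0.059 m and angle between the x axis of sticker_b and the y axis of bearer_far, either way round below 0.15 rad and angle between sticker_b's own z axis and vertical below 0.08 rad)) or ((x of sticker_b in the frame of bearer_near between -0.012 and 0.012 m and y of sticker_b in the frame of bearer_near between -0.015 and 0.015 m and z of sticker_b in the frame of bearer_near between 0.049 and 0.059 m and angle between the x axis of sticker_b and the y axis of bearer_near, either way round below 0.15 rad and angle between sticker_b's own z axis and vertical below 0.08 rad) and (x of sticker_a in the frame of bearer_far between -0.012 and 0.012 m and y of sticker_a in the frame of bearer_far between -0.015 and 0.015 m and z of sticker_a in the frame of bearer_far between 0.049 and 0.059 m and angle between the x axis of sticker_a and the y axis of bearer_far, either way round below 0.15 rad and angle between sticker_a's own z axis and vertical below 0.08 rad))) and x of wide_blank in the frame of bottom_wide between -0.015 and 0.015 m and y of wide_blank in the frame of bottom_wide between -0.01 and 0.01 m and z of wide_blank in the frame of bottom_wide between 0.039 and 0.049 m and angle between the x axis of wide_blank and the x axis of bottom_wide, either way round below 0.1 rad and angle between each of wide_blank, narrow_blank's own z axis and vertical below 0.06 rad and x of narrow_blank in the frame of bottom_narrow between -0.015 and 0.015 m and y of narrow_blank in the frame of bottom_narrow between -0.01 and 0.01 m and z of narrow_blank in the frame of bottom_narrow between 0.039 and 0.049 m and angle between the x axis of narrow_blank and the x axis of bottom_narrow, either way round below 0.1 rad and linear speed of each of sticker_a, sticker_b, wide_blank, narrow_blank below 0.02 m/s and angular speed of each of sticker_a, sticker_b, wide_blank, narrow_blank below 0.2 rad/s); the robot touches nothing.
It fails at once if the thin lath is moved from its place (by more than 40 mm) (distance of lath from where it was at the start of the episode above 0.04 m).
It fails at once if the short stick end is moved from its place (by more than 40 mm) (distance of stick_end from where it was at the start of the episode above 0.04 m).
It also fails if it takes over 112 s, if anything falls off the work surface, if the arm or the gripper's body presses on something with over 40 N, if the wrist force passes 120 N, or if a joint passes its speed limit or range.

## Working session

There is one attempt and no reset: what is moved stays moved. The work goes in short steps, Python scripts to look and compute and a shell command to move; the robot and the scene stay as the last step left them, time stands still between calls to the robot, and variables do not carry over. Pictures are saved under pics/ and viewed, and the job is handed in when it is done.

```bash
ls; mkdir -p pics; python3 - <<'E'
from cell import monitor,get_image,get_calibration
import cv2
print(monitor.observe())
for n in ["scene","side","wrist"]:
    im,d=get_image(n); cv2.imwrite(f"pics/{n}0.png",im[:,:,::-1])
    c=get_calibration(n); print(n,c)
E
```

```text
pics
{'clock': 0.0, 'joints': array([ 1.20239194,  0.43521575,  0.02496687,  1.57410501, -0.01159779,
        1.13400084, -0.07509684]), 'dq': array([-2.13329375e-04,  4.03723784e-05,  2.02827138e-04, -8.88962730e-04,
        9.22575616e-05,  2.86646528e-04,  1.67029032e-03]), 'joint_efforts': array([-2.76925181e-03, -6.67842793e+01,  9.83952396e-01, -3.14462113e+01,
       -6.04562648e-02,  4.30471008e-02,  1.76369977e-04]), 'position': array([ 0.16398916, -0.60256555,  0.22594634]), 'ee_rot': array([-3.11236991e+00, -4.15998054e-01,  5.50616420e-04]), 'force': array([ 0.10619389, -0.09025969,  0.12037327]), 'ft_torque': array([-0.01130131, -0.03174915, -0.00494148]), 'width': 0.9956839888786886}
scene {'fx': 542.8726175457523, 'fy': 542.8726175457523, 'cx': 273.3643353993242, 'cy': 226.23872515255616, 'R': array([[-0.88406557,  0.46710884,  0.01540777],
       [ 0.35593276,  0.69428328, -0.62552585],
       [-0.30288602, -0.54752174, -0.78005129]]), 't': array([ 0.47665935, -0.11489101,  1.83819866])}
side {'fx': 539.393834359869, 'fy': 539.393834359869, 'cx': 277.5069433041241, 'cy': 210.82583439123582, 'R': array([[-0.97208238, -0.23416428, -0.01493108],
       [-0.15115983,  0.67363623, -0.72343965],
       [ 0.17946184, -0.70098596, -0.69022614]]), 't': array([0.4672751 , 0.15492402, 1.72268896])}
wrist {'fx': 322.92378641913416, 'fy': 322.92378641913416, 'cx': 277.9083639958245, 'cy': 204.86443947370392, 'R': array([[ 0.26237092, -0.96496576, -0.00160907],
       [-0.92680523, -0.25245881,  0.2780227 ],
       [-0.26868861, -0.07145377, -0.96057316]]), 't': array([-0.6260147 , -0.03491494,  0.39152488])}
```

View pics/scene0.png

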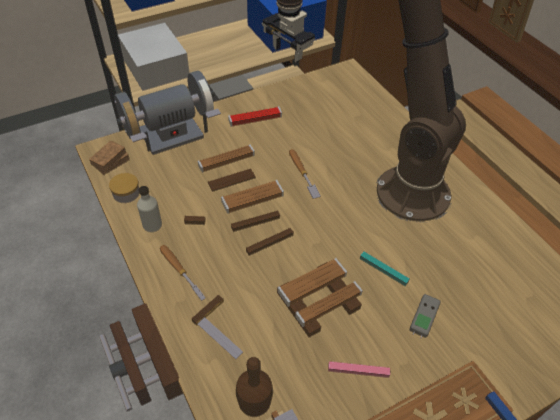

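View pics/side0.png

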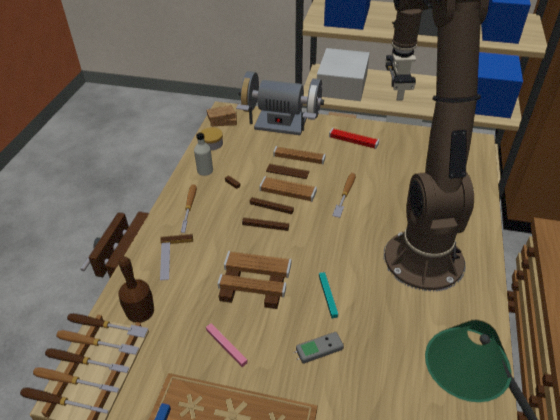

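View pics/wrist0.png

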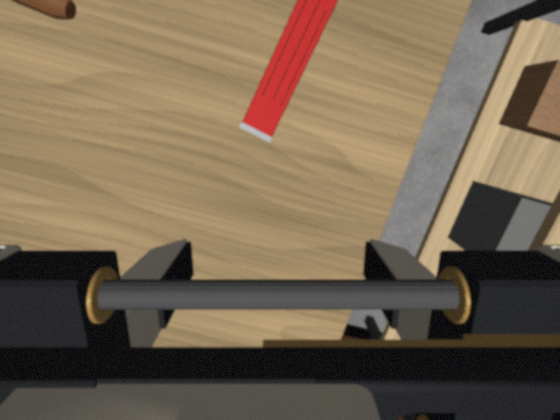

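```bash
cat > h.py <<'E'
import numpy as np, cv2
from cell import monitor,get_image,get_calibration,look_for,masks_of
def world(d,c):
    v,u=np.mgrid[0:d.shape[0],0:d.shape[1]]
    P=np.stack([(u-c['cx'])/c['fx']*d,(v-c['cy'])/c['fy']*d,d],-1)
    return (P-c['t'])@c['R']
def rect(P,zt,tol=.006):
    # P Nx3, keep around top plane
    Q=P[abs(P[:,2]-zt)<tol]
    if len(Q)<15: return None
    r=cv2.minAreaRect((Q[:,:2]*1000).astype(np.float32))
    (x,y),(w,h),a=r
    if w<h: w,h=h,w; a+=90
    a=(a+90)%180-90
    return [round(float(k),1) for k in (x,y,w,h,a)]+[len(Q),round(float(np.median(Q[:,2]))*1000,1)]
E
python3 - <<'E'
from h import *
tops=dict(wide_blank=.024,narrow_blank=.024,sticker_a=.02,lath=.008,stick_end=.02,bearer_near=.03,bottom_wide=.054,bottom_narrow=.054)
for n in ["scene","side"]:
    c=get_calibration(n); im,d=get_image(n); W=world(d,c)
    for l,z in tops.items():
        for m in masks_of(l,n):
            if m['score']<.2: continue
            r=m['region']; P=W[r&(d>0)]
            v,u=np.nonzero(r)
            print(n,l,round(m['score'],2),'px',int(u.mean()),int(v.mean()),rect(P,z))
E
```

```text
scene wide_blank 0.84 px 253 195 [501.2, -220.6, 201.7, 60.9, -4.3, 725, 22.9]
scene narrow_blank 0.83 px 226 158 [502.5, -421.7, 199.0, 47.5, -2.2, 409, 22.5]
scene narrow_blank 0.57 px 254 116 [311.5, -578.4, 200.7, 48.4, -13.2, 324, 23.2]
scene narrow_blank 0.38 px 252 196 [501.0, -221.8, 201.7, 64.3, -4.8, 738, 22.9]
scene sticker_a 0.77 px 254 221 [539.8, -124.5, 156.8, 26.9, -8.1, 258, 19.1]
scene sticker_a 0.74 px 270 241 [534.6, -31.6, 161.1, 25.9, 3.7, 282, 19.0]
scene sticker_a 0.74 px 384 268 [278.2, 214.3, 159.6, 27.1, -65.9, 302, 18.6]
scene sticker_a 0.71 px 358 369 [523.0, 448.5, 157.2, 23.9, -33.8, 457, 18.9]
scene lath 0.79 px 230 180 [527.6, -328.1, 157.3, 55.0, -2.4, 405, 7.0]
scene stick_end 0.54 px 194 220 [709.5, -215.7, 64.9, 26.3, -30.8, 104, 18.8]
scene stick_end 0.34 px 311 281 None
scene bearer_near 0.63 px 345 297 [437.4, 247.0, 101.8, 39.6, -85.9, 212, 28.8]
scene bearer_near 0.32 px 268 241 [528.6, -28.2, 135.6, 17.5, 3.2, 17, 25.2]
scene bottom_wide 0.89 px 311 281 [505.6, 172.7, 202.3, 60.2, 3.3, 1130, 53.1]
scene bottom_narrow 0.71 px 328 303 [500.2, 
[... 368 characters left out ...]
226 344 [520.2, 448.0, 161.0, 23.7, -34.3, 391, 20.9]
side sticker_a 0.56 px 328 294 [274.5, 215.4, 163.8, 21.3, -65.6, 274, 20.9]
side lath 0.7 px 287 170 [521.0, -332.4, 158.7, 66.1, -6.5, 307, 8.7]
side lath 0.68 px 287 188 [491.5, -201.1, 204.0, 65.5, 9.9, 112, 8.9]
side stick_end 0.44 px 287 170 [521.3, -324.3, 145.0, 44.6, -4.6, 41, 15.3]
side bearer_near 0.54 px 272 293 [433.8, 247.1, 108.2, 40.4, -86.6, 185, 30.4]
side bearer_near 0.42 px 288 188 [495.8, -221.9, 198.4, 62.6, -4.9, 394, 27.1]
side bottom_wide 0.69 px 257 263 [502.3, 173.7, 201.3, 66.5, 3.6, 949, 54.9]
side bottom_narrow 0.71 px 252 285 [496.2, 256.4, 198.1, 43.2, 2.8, 678, 54.7]
side bottom_narrow 0.46 px 299 154 None
```

```bash
cat >> h.py <<'E'
from scipy.spatial.transform import Rotation as Ro
def pose():
    s=monitor.observe(); R=Ro.from_rotvec(s['ee_rot']).as_matrix()
    return s,s['position'],R,np.degrees(np.arctan2(R[1,0],R[0,0]))
def plan(x,y,z,yaw,sym=True):
    """shift in tool axes (cm) as now and if turned first; turn deg"""
    s,p,R,ya=pose()
    t=-(yaw-ya); t=(t+180)%360-180
    if sym: t=(t+90)%180-90
    D=np.array([x,y,z])-p
    R2=R@Ro.from_euler('z',t,degrees=True).as_matrix()
    print('t=%.2f pos'%s['clock'],p.round(4),'yaw %.2f'%ya,'zdir',R[:,2].round(3),'w %.3f'%s['width'],'F',s['force'].round(1),'q7 %.2f'%s['joints'][6])
    print(' turn %.1f  shift before turn cm'%t,(R.T@D*100).round(2),' after turn',(R2.T@D*100).round(2))
def wristpts(name):
    c=get_calibration('wrist'); im,d=get_image('wrist'); cv2.imwrite(f'pics/{name}.png',im[:,:,::-1])
    return im,d,world(d,c)
E
python3 - <<'E'
from h import *
c=get_calibration('wrist'); print('cam',-c['R'].T@c['t'])
plan(.534,-.032,.28,3)
plan(.50,.21,.3,3.5)
E
```

```text
cam [ 0.23714528 -0.58511119  0.38540672]
t=1.05 pos [ 0.1641 -0.6031  0.2267] yaw 15.22 zdir [-0. -0. -1.] w 1.000 F [-0.1  0.8  0.5] q7 -0.08
 turn 12.2  shift before turn cm [ 50.68 -45.39  -5.33]  after turn [ 39.92 -55.09  -5.33]
t=1.05 pos [ 0.1641 -0.6031  0.2267] yaw 15.22 zdir [-0. -0. -1.] w 1.000 F [-0.1  0.8  0.5] q7 -0.08
 turn 11.7  shift before turn cm [ 53.76 -69.64  -7.33]  after turn [ 38.49 -79.11  -7.33]
```

```bash
python3 -m crank '[[[0,0,-2.7],6.1,0],[[0,0,-2.7],6.1,0],[[2.8,-3.9,0],0,0],[[2.8,-3.9,0],0,0],[[2.8,-3.9,0],0,0]]' 30; python3 -m crank '[[[2.8,-3.9,0],0,0],[[2.8,-3.9,0],0,0],[[2.8,-3.9,0],0,0],[[2.8,-3.9,0],0,0],[[2.8,-3.9,0],0,0]]'; python3 -m crank '[[[2.8,-3.9,0],0,0],[[2.8,-3.9,0],0,0],[[2.8,-3.9,0],0,0],[[2.8,-3.9,0],0,0],[[0,0,0],0,0]]'
python3 - <<'E'
from h import *
plan(.534,-.032,.28,3)
im,d,W=wristpts('w1')
for l,z in dict(sticker_a=.02,wide_blank=.024).items():
  for m in masks_of(l,'wrist'):
    r=m['region'];v,u=np.nonzero(r)
    print(l,round(m['score'],2),int(u.mean()),int(v.mean()),rect(W[r&(d>0)],z,.003))
E
```

```text
clock: 1.55
position: [0.2426, -0.4805, 0.2809]
ee_rot: [3.14, 0.082, 0.001]
force: [1.1, 0.2, 0.0]
width: 1.002
clock: 2.05
position: [0.3721, -0.278, 0.2811]
ee_rot: [3.14, 0.083, 0.001]
force: [1.3, -0.5, -0.8]
width: 1.001
clock: 2.55
position: [0.478, -0.1111, 0.281]
ee_rot: [-3.137, -0.098, -0.004]
force: [1.0, -0.5, 0.3]
width: 0.999
t=2.55 pos [ 0.478  -0.1111  0.281 ] yaw 3.57 zdir [ 0.002  0.003 -1.   ] w 0.999 F [ 1.  -0.5  0.3] q7 -1.45
 turn 0.6  shift before turn cm [ 6.09 -7.55  0.14]  after turn [ 6.01 -7.61  0.14]
sticker_a 0.92 293 124 [533.9, -128.0, 158.1, 19.9, -6.9, 1982, 20.5]
sticker_a 0.77 220 121 [532.2, -34.5, 159.5, 20.5, 2.3, 2092, 20.5]
wide_blank 0.69 366 156 [496.8, -225.4, 200.0, 57.3, -4.6, 6709, 24.4]
```

View pics/w1.png

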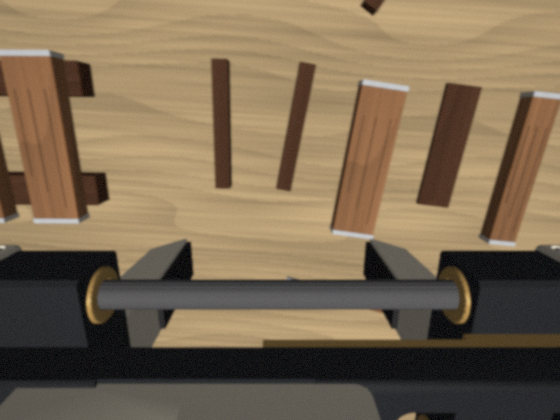

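```bash
python3 - <<'E'
import cv2
im=cv2.imread('pics/w1.png'); cv2.imwrite('pics/w1crop.png',cv2.resize(im[40:260,180:560],(760,440),interpolation=cv2.INTER_CUBIC))
from h import *
plan(.45,.2,.28,3.5)
E
```

```text
t=2.70 pos [ 0.4747 -0.1185  0.2806] yaw 3.04 zdir [-0. -0. -1.] w 1.003 F [-0.7 -0.9  0.1] q7 -1.45
 turn -0.5  shift before turn cm [ -0.78 -31.93   0.05]  after turn [ -0.52 -31.94   0.05]
```

View pics/w1crop.png

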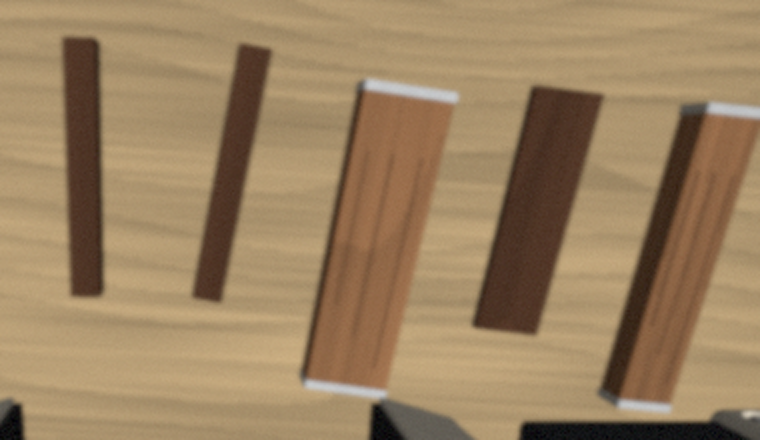

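```bash
python3 -m crank '[[[-0.2,-4.6,0],0,0],[[-0.2,-4.6,0],0,0],[[-0.2,-4.6,0],0,0],[[-0.2,-4.6,0],0,0],[[-0.2,-4.6,0],0,0]]'; python3 -m crank '[[[0,-4.6,0],0,0],[[0,-4.3,0],0,0],[[0,0,0],0,0],[[0,0,0],0,0]]'
python3 - <<'E'
from h import *
im,d,W=wristpts('w2')
np.savez('w2.npz',d=d,W=W)
for l,z in dict(bearer_near=.03,bearer_far=.03,bottom_wide=.054,bottom_narrow=.054).items():
  for m in masks_of(l,'wrist'):
    if m['score']<.2: continue
    r=m['region'];v,u=np.nonzero(r)
    print(l,round(m['score'],2),int(u.mean()),int(v.mean()),rect(W[r&(d>0)],z,.003))
plan(.532,-.0345,.1,2.3)
E
```

```text
clock: 3.2
position: [0.4526, 0.1107, 0.281]
ee_rot: [3.14, 0.077, 0.001]
force: [1.4, -0.9, 0.7]
width: 1.0
clock: 3.6
position: [0.4483, 0.1991, 0.2806]
ee_rot: [3.14, 0.083, -0.0]
force: [0.9, -0.3, 0.4]
width: 1.003
bearer_near 0.57 258 179 [436.3, 209.5, 170.2, 40.0, -86.9, 1629, 30.4]
bearer_near 0.42 534 117 None
bearer_far 0.83 256 67 [572.9, 217.0, 170.1, 39.5, -87.0, 2155, 30.6]
bottom_wide 0.81 302 123 [502.3, 170.8, 201.0, 56.2, 3.1, 8555, 54.5]
bottom_narrow 0.75 231 124 [497.3, 254.7, 200.1, 36.8, 3.2, 5468, 54.6]
t=3.85 pos [0.4487 0.1982 0.2807] yaw 2.85 zdir [ 0.    -0.001 -1.   ] w 0.999 F [0.2 0.1 0.2] q7 -2.17
 turn 0.6  shift before turn cm [ 7.16 23.65 18.09]  after turn [ 7.39 23.58 18.09]
```

View pics/w2.png

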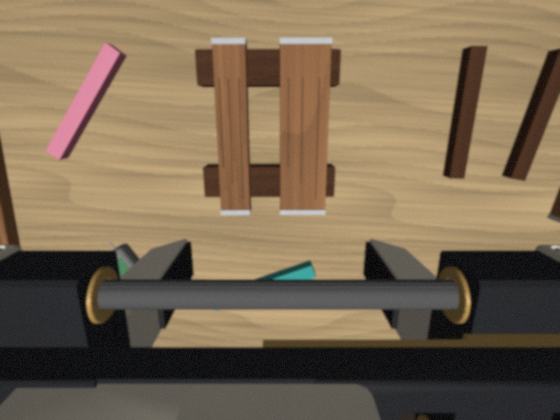

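```bash
python3 -m crank '[[[1.2,3.94,2.2],0,100],[[1.2,3.94,2.2],0.6,100],[[1.2,3.94,2.2],0,100],[[1.2,3.94,2.2],0,100],[[1.2,3.94,2.2],0,100]]'; python3 -m crank '[[[1.2,3.94,2.2],0,100],[[0,0,0],0,100],[[0,0,0],0,100]]'
python3 - <<'E'
from h import *
plan(.532,-.0345,.003,2.3)
E
```

```text
clock: 4.35
position: [0.5176, 0.0032, 0.1702]
ee_rot: [3.14, 0.064, 0.001]
force: [1.2, -0.2, -0.5]
width: 0.63
clock: 4.65
position: [0.5304, -0.0347, 0.1481]
ee_rot: [3.141, 0.06, -0.002]
force: [0.2, 0.8, 0.4]
width: 0.608
t=4.65 pos [ 0.5304 -0.0347  0.1481] yaw 2.20 zdir [-0.002 -0.    -1.   ] w 0.608 F [0.2 0.8 0.4] q7 -1.75
 turn -0.1  shift before turn cm [ 0.18 -0.02 14.51]  after turn [ 0.18 -0.02 14.51]
```

```bash
python3 -m crank '[[[0.15,0,4],0,100],[[0,0,4],0,100],[[0,0,4],0,100],[[0,0,2],0,100],[[0,0,0.4],0,100]]'; python3 -m crank '[[[0,0,0],0,255],[[0,0,0],0,255],[[0,0,0],0,255],[[0,0,0],0,255],[[0,0,0],0,255]]' 25
python3 - <<'E'
from h import *
plan(.4363,.2095,.15,93.05,False)
E
```

```text
clock: 5.15
position: [0.531, -0.0316, 0.0032]
ee_rot: [-3.14, -0.069, 0.005]
force: [-0.1, 0.5, -0.1]
width: 0.609
clock: 5.65
position: [0.5329, -0.0328, 0.0054]
ee_rot: [3.141, 0.066, 0.002]
force: [-1.3, 0.4, -0.5]
width: 0.221
t=5.65 pos [ 0.5329 -0.0328  0.0054] yaw 2.42 zdir [ 0.001 -0.    -1.   ] w 0.221 F [-1.3  0.4 -0.5] q7 -1.85
 turn -90.6  shift before turn cm [ -8.61 -24.62 -14.47]  after turn [ 24.71  -8.34 -14.47]
```

```bash
python3 -m crank '[[[0,0,-4.9],0,255],[[0,0,-4.9],-8.5,255],[[0,0,-4.9],-8.5,255],[[0,0,0],-8.5,255],[[0,0,0],-8.5,255]]'; python3 -m crank '[[[0,0,0],-8.5,255],[[0,0,0],-8.5,255],[[0,0,0],-8.5,255],[[0,0,0],-8.5,255],[[0,0,0],-8.5,255]]';  python3 -m crank '[[[0,0,0],-8.5,255],[[0,0,0],-5.6,255],[[0,0,0],0,255]]'
python3 - <<'E'
from h import *
plan(.4363,.2095,.15,93.05,False)
E
```

```text
clock: 6.15
position: [0.5335, -0.0329, 0.1539]
ee_rot: [2.98, 0.99, 0.006]
force: [-0.0, -0.9, -0.5]
width: 0.218
clock: 6.65
position: [0.5323, -0.0329, 0.1519]
ee_rot: [2.419, 2.004, -0.0]
force: [0.2, -0.5, -1.2]
width: 0.213
clock: 6.95
position: [0.5322, -0.033, 0.1517]
ee_rot: [-2.161, -2.28, 0.0]
force: [0.8, -0.7, -0.5]
width: 0.211
t=6.95 pos [ 0.5322 -0.033   0.1517] yaw 93.09 zdir [-0.  0. -1.] w 0.211 F [ 0.8 -0.7 -0.5] q7 -0.37
 turn 0.0  shift before turn cm [24.74 -8.27  0.17]  after turn [24.73 -8.29  0.17]
```

Far or near is equal; this one goes over the near bearer.

```bash
python3 -m crank '[[[4.12,-1.38,0],0,255],[[4.12,-1.38,0],0,255],[[4.12,-1.38,0],0,255],[[4.12,-1.38,0],0,255],[[4.12,-1.38,0],0,255]]'; python3 -m crank '[[[4.12,-1.38,0],0,255],[[0,0,0],0,255],[[0,0,0],0,255],[[0,0,0],0,255]]'
python3 - <<'E'
from h import *
plan(.4363,.2095,.06,93.05,False)
im,d,W=wristpts('w3')
for n in ['scene']:
  im,d=get_image(n); W=world(d,get_calibration(n))
  for m in masks_of('sticker_a',n):
    r=m['region'];v,u=np.nonzero(r);P=W[r&(d>0)]
    print(n,round(m['score'],2),int(u.mean()),int(v.mean()),np.median(P,0).round(3))
E
```

```text
clock: 7.45
position: [0.4519, 0.1706, 0.152]
ee_rot: [2.166, 2.274, 0.0]
force: [0.3, 0.4, -1.1]
width: 0.212
clock: 7.85
position: [0.4371, 0.2086, 0.1516]
ee_rot: [2.165, 2.276, -0.001]
force: [-0.9, -0.8, -0.1]
width: 0.218
t=7.85 pos [0.4371 0.2086 0.1516] yaw 92.86 zdir [ 0.    -0.001 -1.   ] w 0.218 F [-0.9 -0.8 -0.1] q7 -0.89
 turn -0.2  shift before turn cm [ 0.11 -0.08  9.16]  after turn [ 0.11 -0.08  9.16]
scene 0.84 255 220 [ 0.541 -0.122  0.017]
scene 0.67 351 270 [0.442 0.252 0.163]
scene 0.61 359 369 [0.524 0.451 0.018]
scene 0.55 384 268 [0.279 0.217 0.017]
```

View pics/w3.png

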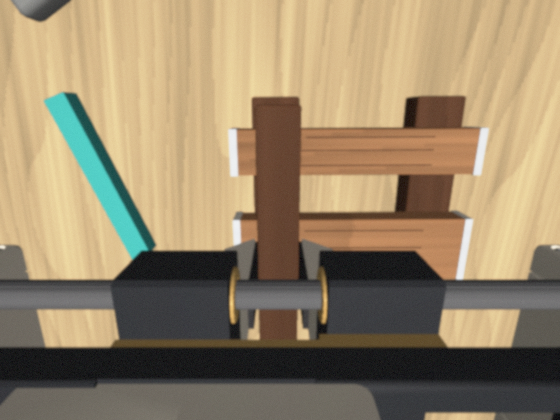

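```bash
python3 -m crank '[[[0.1,0,4],-0.1,255],[[0,0,3],0,255],[[0,0,1.5],0,255],[[0,0,0.5],0,255],[[0,0,0.2],0,255]]'; python3 -m crank '[[[0,0,0],0,255],[[0,0,0],0,255],[[0,0,0],0,130],[[0,0,0],0,100],[[0,0,0],0,100]]'
python3 - <<'E'
from h import *
plan(.4363,.2095,.06,93.05,False)
E
```

```text
clock: 8.5
position: [0.4369, 0.2102, 0.0595]
ee_rot: [-2.161, -2.28, 0.001]
force: [-0.0, 0.2, 0.2]
width: 0.218
clock: 9.0
position: [0.4369, 0.2108, 0.06]
ee_rot: [2.16, 2.281, 0.001]
force: [-0.0, 0.1, 0.3]
width: 0.428
t=9.00 pos [0.4369 0.2108 0.06  ] yaw 93.12 zdir [ 0.001  0.    -1.   ] w 0.428 F [-0.   0.1  0.3] q7 -1.03
 turn 0.1  shift before turn cm [-0.12 -0.06  0.  ]  after turn [-0.12 -0.06  0.  ]
```

Up, turn back, to the second sticker at (0.534, -0.128), yaw -6.9.

```bash
python3 -m crank '[[[0,0,0],0,100],[[0,0,-2],0,100],[[0,0,-4.5],0,100],[[0,0,-4.5],8.5,100],[[0,0,0],8.5,100]]'; python3 -m crank '[[[0,0,0],8.5,100],[[0,0,0],8.5,100],[[0,0,0],8.5,100],[[0,0,0],8.5,100],[[0,0,0],8.5,100]]';  python3 -m crank '[[[0,0,0],8.5,100],[[0,0,0],8.5,100],[[0,0,0],8.5,100],[[0,0,0],8.5,100],[[0,0,0],6.5,100]]'
python3 - <<'E'
from h import *
plan(.534,-.128,.15,-6.9)
im,d,W=wristpts('w4')
for m in masks_of('sticker_a','wrist'):
    r=m['region'];v,u=np.nonzero(r);P=W[r&(d>0)]
    print(round(m['score'],2),int(u.mean()),int(v.mean()),np.median(P,0).round(3),rect(P,.074,.004),rect(P,.02,.004))
E
```

```text
clock: 9.5
position: [0.4389, 0.2132, 0.1749]
ee_rot: [2.478, 1.929, 0.013]
force: [1.2, 0.9, -0.5]
width: 0.606
clock: 10.0
position: [0.4365, 0.2108, 0.1697]
ee_rot: [3.01, 0.9, -0.0]
force: [1.1, -0.1, -0.7]
width: 0.607
clock: 10.5
position: [0.4365, 0.2108, 0.1697]
ee_rot: [3.135, -0.197, -0.0]
force: [-0.6, 0.3, 0.6]
width: 0.609
t=10.50 pos [0.4365 0.2108 0.1697] yaw -7.20 zdir [-0. -0. -1.] w 0.609 F [-0.6  0.3  0.6] q7 -2.43
 turn -0.3  shift before turn cm [13.92 32.39  1.98]  after turn [13.75 32.46  1.98]
0.85 25 125 [0.53  0.435 0.02 ] None [520.6, 445.8, 159.1, 21.9, -34.1, 3763, 20.6]
0.75 296 323 [0.281 0.207 0.02 ] None [278.8, 204.2, 97.4, 21.1, -67.1, 1096, 20.2]
0.66 281 201 [0.441 0.206 0.074] [438.6, 207.7, 159.5, 20.8, -87.1, 4683, 74.5] None
```

View pics/w4.png

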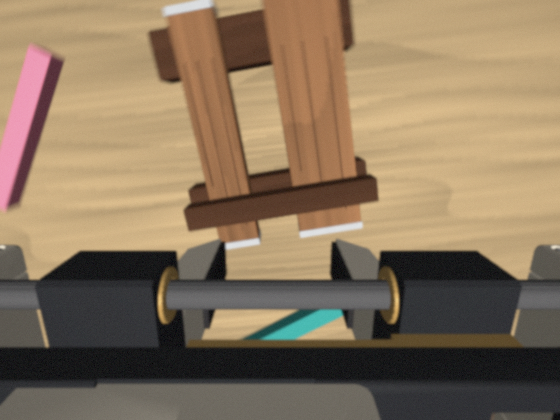

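```bash
python3 -m crank '[[[1.74,4.05,0.25],0,100],[[1.74,4.05,0.25],-0.3,100],[[1.73,4.05,0.25],0,100],[[1.73,4.05,0.25],0,100],[[1.73,4.05,0.25],0,100]]'; python3 -m crank '[[[1.73,4.05,0.25],0,100],[[1.73,4.05,0.25],0,100],[[1.72,4.05,0.25],0,100],[[0,0,0],0,100],[[0,0,0],0,100]]'
python3 - <<'E'
from h import *
plan(.534,-.128,.004,-6.9)
E
```

```text
clock: 11.1
position: [0.4994, -0.0022, 0.1572]
ee_rot: [-3.137, 0.173, -0.0]
force: [0.6, 0.1, 0.2]
width: 0.611
clock: 11.6
position: [0.5365, -0.1281, 0.1493]
ee_rot: [-3.136, 0.179, 0.001]
force: [0.1, 1.7, 0.3]
width: 0.606
t=11.60 pos [ 0.5365 -0.1281  0.1493] yaw -6.55 zdir [-0.001  0.    -1.   ] w 0.606 F [0.1 1.7 0.3] q7 -1.70
 turn 0.3  shift before turn cm [-0.24  0.03 14.53]  after turn [-0.24  0.03 14.53]
```

```bash
python3 -m crank '[[[-0.2,0,4],0.3,100],[[0,0,4],0,100],[[0,0,4],0,100],[[0,0,2],0,100],[[0,0,0.4],0,100]]'; python3 -m crank '[[[0,0,0],0,255],[[0,0,0],0,255],[[0,0,0],0,255],[[0,0,0],0,255],[[0,0,0],0,255]]' 25
python3 - <<'E'
from h import *
plan(.5729,.217,.15,93.05,False)
E
```

```text
clock: 12.1
position: [0.5328, -0.1246, 0.0035]
ee_rot: [-3.135, 0.181, 0.007]
force: [0.4, 0.8, 0.1]
width: 0.61
clock: 12.6
position: [0.5352, -0.127, 0.0065]
ee_rot: [3.136, -0.188, 0.002]
force: [-0.3, -1.2, -0.2]
width: 0.221
t=12.60 pos [ 0.5352 -0.127   0.0065] yaw -6.88 zdir [ 0.001 -0.    -1.   ] w 0.221 F [-0.3 -1.2 -0.2] q7 -1.79
 turn -99.9  shift before turn cm [ -0.35 -34.6  -14.36]  after turn [ 34.15   5.62 -14.36]
```

```bash
python3 -m crank '[[[0,0,-4.8],0,255],[[0,0,-4.8],-8.5,255],[[0,0,-4.8],-8.5,255],[[0,0,0],-8.5,255],[[0,0,0],-8.5,255]]'; python3 -m crank '[[[0,0,0],-8.5,255],[[0,0,0],-8.5,255],[[0,0,0],-8.5,255],[[0,0,0],-8.5,255],[[0,0,0],-8.5,255]]';  python3 -m crank '[[[0,0,0],-8.5,255],[[0,0,0],-8.5,255],[[0,0,0],-6.4,255],[[0,0,0],0,255],[[0,0,0],0,255]]'
python3 - <<'E'
from h import *
plan(.5729,.217,.15,93.05,False)
E
```

```text
clock: 13.1
position: [0.5357, -0.1273, 0.152]
ee_rot: [3.05, 0.745, 0.005]
force: [-0.5, -0.0, -1.1]
width: 0.219
clock: 13.6
position: [0.5345, -0.1271, 0.1499]
ee_rot: [2.574, 1.801, -0.0]
force: [0.3, 0.2, -1.2]
width: 0.215
clock: 14.1
position: [0.5346, -0.1271, 0.1498]
ee_rot: [2.166, 2.275, 0.0]
force: [0.6, 0.7, -1.0]
width: 0.216
t=14.10 pos [ 0.5346 -0.1271  0.1498] yaw 92.81 zdir [ 0. -0. -1.] w 0.216 F [ 0.6  0.7 -1. ] q7 -0.19
 turn -0.2  shift before turn cm [ 3.418e+01  5.510e+00 -2.000e-02]  after turn [ 3.416e+01  5.660e+00 -2.000e-02]
```

```bash
python3 -m crank '[[[4.27,0.7,0],-0.2,255],[[4.27,0.7,0],0,255],[[4.27,0.7,0],0,255],[[4.27,0.7,0],0,255],[[4.27,0.7,0],0,255]]'; python3 -m crank '[[[4.27,0.7,0],0,255],[[4.27,0.7,0],0,255],[[4.27,0.7,0],0,255],[[0,0,0],0,255],[[0,0,0],0,255]]'
python3 - <<'E'
from h import *
plan(.5729,.217,.0605,93.05,False)
E
```

```text
clock: 14.6
position: [0.5578, 0.0898, 0.15]
ee_rot: [2.162, 2.279, 0.0]
force: [0.7, -0.2, -0.4]
width: 0.215
clock: 15.1
position: [0.571, 0.2187, 0.1496]
ee_rot: [-2.157, -2.284, 0.0]
force: [0.8, -0.3, 0.2]
width: 0.216
t=15.10 pos [0.571  0.2187 0.1496] yaw 93.25 zdir [-0.  0. -1.] w 0.216 F [ 0.8 -0.3  0.2] q7 -0.78
 turn 0.2  shift before turn cm [-0.18  0.18  8.91]  after turn [-0.18  0.18  8.91]
```

```bash
python3 -m crank '[[[-0.1,0.15,4],0,255],[[0,0,3],0,255],[[0,0,1.4],0,255],[[0,0,0.4],0,255],[[0,0,0.1],0,255]]'; python3 -m crank '[[[0,0,0],0,255],[[0,0,0],0,255],[[0,0,0],0,130],[[0,0,0],0,100],[[0,0,0],0,100]]'
python3 - <<'E'
from h import *
plan(.5729,.217,.0605,93.05,False)
E
```

```text
clock: 15.6
position: [0.5736, 0.2156, 0.0613]
ee_rot: [2.16, 2.281, 0.0]
force: [-0.0, 0.6, -0.3]
width: 0.216
clock: 16.1
position: [0.5732, 0.2165, 0.061]
ee_rot: [2.158, 2.283, 0.001]
force: [0.7, 0.3, 0.1]
width: 0.429
t=16.10 pos [0.5732 0.2165 0.061 ] yaw 93.22 zdir [ 0.  0. -1.] w 0.429 F [0.7 0.3 0.1] q7 -0.85
 turn 0.2  shift before turn cm [ 0.05 -0.03  0.05]  after turn [ 0.05 -0.03  0.05]
```

```bash
python3 -m crank '[[[0,0,0],0,100],[[0,0,-2],0,60],[[0,0,-4.8],0,30],[[0,0,-4.8],8.5,30],[[0,0,-4.8],8.5,30]]'; python3 -m crank '[[[0,0,-4.8],8.5,30],[[0,0,0],8.5,30],[[0,0,0],8.5,30],[[0,0,0],8.5,30],[[0,0,0],8.5,30]]';  python3 -m crank '[[[0,0,0],8.5,30],[[0,0,0],8.5,30],[[0,0,0],8.5,30],[[0,0,0],8.5,30],[[0,0,0],4.5,30]]'
python3 -m crank '[[[-4.7,0,0],0,30],[[-4.7,0,0],0,30],[[-4.7,0,0],0,30],[[0,0,0],0,30],[[0,0,0],0,30]]'
python3 - <<'E'
from h import *
plan(.497,-.2255,.15,-4.6)
im,d,W=wristpts('w5')
for m in masks_of('sticker_a','wrist'):
    r=m['region'];v,u=np.nonzero(r);P=W[r&(d>0)]
    print(round(m['score'],2),int(u.mean()),int(v.mean()),np.median(P,0).round(3),rect(P,.074,.004))
for l in ['bottom_wide','bottom_narrow']:
  for m in masks_of(l,'wrist'):
    r=m['region'];v,u=np.nonzero(r);P=W[r&(d>0)]
    print(l,round(m['score'],2),int(u.mean()),int(v.mean()),rect(P,.054,.004))
E
```

```text
clock: 16.6
position: [0.5726, 0.2164, 0.2263]
ee_rot: [-2.476, -1.932, 0.001]
force: [1.4, -0.2, -0.3]
width: 0.855
clock: 17.1
position: [0.5729, 0.2164, 0.2728]
ee_rot: [3.009, 0.902, 0.0]
force: [0.2, -1.2, 0.5]
width: 0.882
clock: 17.6
position: [0.5729, 0.2165, 0.2727]
ee_rot: [3.138, -0.139, -0.0]
force: [-0.0, 0.5, 0.3]
width: 0.88
clock: 18.1
position: [0.432, 0.2283, 0.2733]
ee_rot: [3.139, -0.128, 0.002]
force: [0.8, 0.3, 0.3]
width: 0.884
t=18.10 pos [0.432  0.2283 0.2733] yaw -4.69 zdir [ 0.001 -0.    -1.   ] w 0.884 F [0.8 0.3 0.3] q7 -2.36
 turn -0.1  shift before turn cm [10.16 44.7  12.35]  after turn [10.1  44.71 12.35]
0.98 294 172 [0.44  0.208 0.074] [438.8, 207.8, 159.8, 20.3, -86.9, 2544, 74.4]
0.86 319 265 [0.294 0.177 0.02 ] None
0.84 98 113 [0.523 0.441 0.02 ] None
0.56 279 43 [0.573 0.214 0.074] [574.8, 213.6, 159.3, 20.7, -86.7, 3508, 74.6]
bottom_narrow 0.64 248 116 [497.9, 254.6, 200.0, 36.2, 3.1, 4281, 54.6]
```

View pics/w5.png

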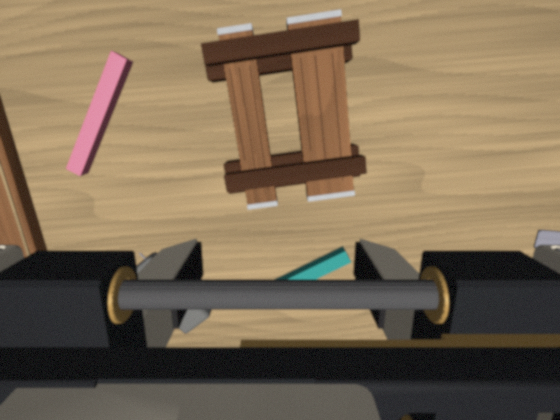

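```bash
python3 -m crank '[[[1.01,4.47,1.2],0,30],[[1.01,4.47,1.2],0,30],[[1.01,4.47,1.2],0,30],[[1.01,4.47,1.2],0,30],[[1.01,4.47,1.2],0,30]]'; python3 -m crank '[[[1.01,4.47,1.2],0,30],[[1.01,4.47,1.2],0,30],[[1.01,4.47,1.2],0,30],[[1.01,4.47,1.2],0,30],[[1.01,4.47,1.2],0,30]]';python3 -m crank '[[[0,0,0],0,30],[[0,0,0],0,30]]'
python3 - <<'E'
from h import *
plan(.497,-.2255,.004,-4.6)
E
```

```text
clock: 18.8
position: [0.4651, -0.0011, 0.2122]
ee_rot: [-3.139, 0.132, -0.0]
force: [1.1, 0.8, 0.2]
width: 0.881
clock: 19.3
position: [0.4965, -0.2285, 0.1518]
ee_rot: [3.139, -0.132, -0.0]
force: [0.3, -0.1, 0.7]
width: 0.879
clock: 19.5
position: [0.4959, -0.2273, 0.1517]
ee_rot: [-3.138, 0.136, 0.002]
force: [0.7, 0.2, -0.7]
width: 0.881
t=19.50 pos [ 0.4959 -0.2273  0.1517] yaw -4.97 zdir [-0.001  0.001 -1.   ] w 0.881 F [ 0.7  0.2 -0.7] q7 -1.41
 turn -0.4  shift before turn cm [ 0.12 -0.18 14.77]  after turn [ 0.12 -0.18 14.77]
```

```bash
python3 -m crank '[[[0.1,-0.15,4],-0.2,30],[[0,0,4],0,30],[[0,0,4],0,30],[[0,0,2],0,30],[[0,0,0.6],0,30]]'; python3 -m crank '[[[0,0,0],0,255],[[0,0,0],0,255],[[0,0,0],0,255],[[0,0,0],0,255],[[0,0,0],0,255]]' 35
python3 - <<'E'
from h import *
plan(.5023,.1708,.16,3.05,False)
E
```

```text
clock: 20.0
position: [0.4963, -0.2222, 0.0047]
ee_rot: [-3.137, 0.122, 0.005]
force: [0.5, 0.0, 0.0]
width: 0.883
clock: 20.5
position: [0.4981, -0.2246, 0.008]
ee_rot: [3.138, -0.125, 0.003]
force: [-1.2, 0.8, 6.9]
width: 0.604
t=20.50 pos [ 0.4981 -0.2246  0.008 ] yaw -4.58 zdir [ 0.002 -0.001 -1.   ] w 0.604 F [-1.2  0.8  6.9] q7 -1.47
 turn -7.6  shift before turn cm [ -2.7  -39.44 -15.23]  after turn [  2.56 -39.45 -15.23]
```

```bash
python3 -m crank '[[[0,0,-4.8],0,255],[[0,0,-4.8],0,255],[[0,0,-4.8],-3.8,255],[[0,0,-1],-3.8,255],[[0,0,0],0,255]]'; python3 -m crank '[[[0,0,0],0,255]]'
python3 - <<'E'
from h import *
plan(.5023,.1708,.16,3.05,False)
E
```

```text
clock: 21.0
position: [0.4984, -0.2249, 0.1635]
ee_rot: [3.138, 0.084, 0.007]
force: [0.9, -0.2, -2.0]
width: 0.605
clock: 21.1
position: [0.4965, -0.2243, 0.1602]
ee_rot: [-3.14, -0.079, 0.001]
force: [-0.6, 0.6, -2.3]
width: 0.607
t=21.10 pos [ 0.4965 -0.2243  0.1602] yaw 2.90 zdir [-0.001  0.    -1.   ] w 0.607 F [-0.6  0.6 -2.3] q7 -1.30
 turn -0.2  shift before turn cm [ 2.580e+00 -3.943e+01  3.000e-02]  after turn [ 2.680e+00 -3.942e+01  3.000e-02]
```

```bash
python3 -m crank '[[[0.29,-4.38,0],-0.1,255],[[0.29,-4.38,0],0,255],[[0.29,-4.38,0],0,255],[[0.29,-4.38,0],0,255],[[0.29,-4.38,0],0,255]]'; python3 -m crank '[[[0.29,-4.38,0],0,255],[[0.29,-4.38,0],0,255],[[0.29,-4.38,0],0,255],[[0.29,-4.38,0],0,255],[[0,0,0],0,255]]';python3 -m crank '[[[0,0,0],0,255],[[0,0,0],0,255]]'
python3 - <<'E'
from h import *
plan(.5023,.1708,.082,3.05,False)
for n in ['scene','side']:
  im,d=get_image(n); W=world(d,get_calibration(n)); cv2.imwrite(f'pics/{n}6.png',im[:,:,::-1])
  for m in masks_of('wide_blank',n)[:2]:
    r=m['region'];v,u=np.nonzero(r);P=W[r&(d>0)]
    z=np.percentile(P[:,2],70)
    print(n,round(m['score'],2),int(u.mean()),int(v.mean()),z,rect(P,z,.005))
E
```

```text
clock: 21.6
position: [0.4982, -0.0033, 0.1589]
ee_rot: [-3.14, -0.082, 0.005]
force: [1.9, 0.0, -1.1]
width: 0.606
clock: 22.1
position: [0.4998, 0.1781, 0.1592]
ee_rot: [-3.137, -0.097, 0.004]
force: [-0.2, 0.6, -0.8]
width: 0.604
clock: 22.3
position: [0.5011, 0.1693, 0.1593]
ee_rot: [3.139, 0.083, -0.004]
force: [0.1, -0.9, -0.6]
width: 0.603
t=22.30 pos [0.5011 0.1693 0.1593] yaw 3.02 zdir [-0.002 -0.002 -1.   ] w 0.603 F [ 0.1 -0.9 -0.6] q7 -2.10
 turn -0.0  shift before turn cm [ 0.14 -0.16  7.73]  after turn [ 0.14 -0.16  7.73]
scene 0.75 305 260 0.17519392386307792 [503.2, 171.2, 202.3, 59.8, 2.8, 665, 174.4]
side 0.9 263 237 0.17774181328935332 [499.5, 169.6, 199.6, 64.0, 3.0, 556, 177.2]
```

View pics/scene6.png

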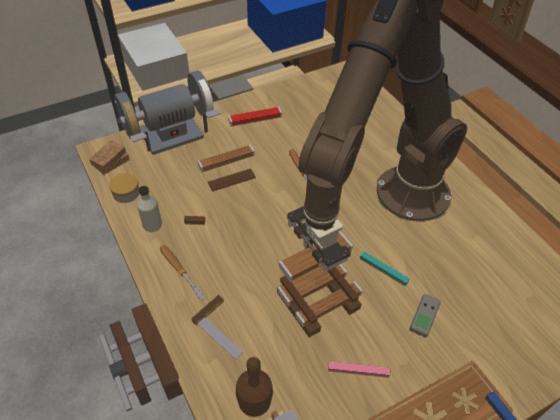

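```bash
python3 -m crank '[[[0.1,-0.1,3],0,255],[[0,0,2.5],0,255],[[0,0,1.2],0,255],[[0,0,0.6],0,255],[[0,0,0.3],0,255]]'; python3 -m crank '[[[0,0,0],0,255],[[0,0,0],0,255]]'
python3 - <<'E'
from h import *
plan(.5023,.1708,.082,3.05,False)
E
```

```text
clock: 23.0
position: [0.503, 0.1716, 0.0847]
ee_rot: [3.14, 0.085, 0.0]
force: [-0.3, 0.2, -1.3]
width: 0.605
clock: 23.2
position: [0.5033, 0.172, 0.0856]
ee_rot: [-3.14, -0.085, -0.002]
force: [0.9, -0.3, -0.7]
width: 0.607
t=23.20 pos [0.5033 0.172  0.0856] yaw 3.12 zdir [ 0.001  0.    -1.   ] w 0.607 F [ 0.9 -0.3 -0.7] q7 -2.15
 turn 0.1  shift before turn cm [-0.11  0.11  0.36]  after turn [-0.11  0.11  0.36]
```

```bash
python3 -m crank '[[[0,0,0.2],0,255],[[0,0,0],0,255]]'; python3 -m crank '[[[0,0,0.15],0,255],[[0,0,0],0,255],[[0,0,0],0,255]]'
```

```text
clock: 23.4
position: [0.5029, 0.1718, 0.083]
ee_rot: [-3.14, -0.086, -0.001]
force: [0.1, 0.1, -1.7]
width: 0.606
clock: 23.7
position: [0.503, 0.1719, 0.082]
ee_rot: [3.14, 0.086, 0.001]
force: [-2.5, -0.4, 7.2]
width: 0.61
```

```bash
python3 -m crank '[[[0,0,0],0,75],[[0,0,0],0,60],[[0,0,0],0,60],[[0,0,0],0,60],[[0,0,-1],0,60]]'; python3 -m crank '[[[0,0,-3],0,60],[[0,0,-4.5],0,60],[[0,0,-4.5],0,60],[[0,0,-4.5],0,60],[[0,0,0],0,60]]'
python3 - <<'E'
from h import *
plan(.4,.17,.28,3.05)
E
```

```text
clock: 24.2
position: [0.5019, 0.1713, 0.0905]
ee_rot: [3.14, 0.086, -0.004]
force: [-0.8, 0.3, -0.0]
width: 0.764
clock: 24.7
position: [0.5055, 0.1735, 0.2632]
ee_rot: [-3.137, -0.086, -0.016]
force: [0.6, 0.6, -0.9]
width: 0.762
t=24.70 pos [0.5055 0.1735 0.2632] yaw 3.13 zdir [ 0.01   0.004 -1.   ] w 0.762 F [ 0.6  0.6 -0.9] q7 -2.06
 turn 0.1  shift before turn cm [-10.53  -0.23  -1.79]  after turn [-10.53  -0.21  -1.79]
```

```bash
python3 -m crank '[[[-4.5,0,-1],0,60],[[-4.5,0,0],0,60],[[0,0,0],0,60],[[0,0,0],0,60]]'
python3 - <<'E'
from h import *
im,d,W=wristpts('w7')
for l,z in dict(sticker_a=.074,wide_blank=.098,bottom_narrow=.054).items():
  for m in masks_of(l,'wrist'):
    r=m['region'];v,u=np.nonzero(r);P=W[r&(d>0)]
    print(l,round(m['score'],2),int(u.mean()),int(v.mean()),rect(P,z,.004))
plan(.45,-.35,.28,-3)
E
```

```text
clock: 25.1
position: [0.4124, 0.1668, 0.2668]
ee_rot: [3.14, 0.087, 0.002]
force: [1.0, -0.6, -0.0]
width: 0.764
sticker_a 0.93 212 17 [574.5, 213.8, 159.7, 20.1, -86.8, 2446, 74.7]
sticker_a 0.65 217 155 [439.1, 208.0, 159.4, 19.4, -86.9, 1663, 74.6]
sticker_a 0.65 48 66 None
sticker_a 0.59 253 261 None
wide_blank 0.98 277 96 [492.8, 170.1, 182.1, 56.2, 3.1, 11424, 98.6]
bottom_narrow 0.86 201 96 [494.9, 254.6, 194.2, 36.8, 3.2, 4670, 54.7]
t=25.30 pos [0.4138 0.1669 0.2662] yaw 3.09 zdir [-0.  0. -1.] w 0.764 F [-0.8 -0.6  0.3] q7 -2.08
 turn 6.1  shift before turn cm [ 0.83 51.81 -1.4 ]  after turn [ 6.32 51.43 -1.4 ]
```

View pics/w7.png

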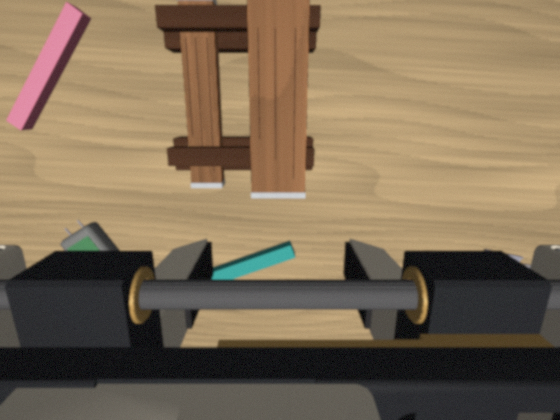

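```bash
python3 -m crank '[[[0,0,-1.4],6.1,60],[[0.55,4.86,0],0,60],[[0.55,4.86,0],0,60],[[0.55,4.86,0],0,60],[[0.55,4.86,0],0,60]]';python3 -m crank '[[[0.55,4.86,0],0,60],[[0.55,4.86,0],0,60],[[0.55,4.86,0],0,60],[[0.55,4.86,0],0,60],[[0.55,4.86,0],0,60]]';python3 -m crank '[[[0.55,4.86,0],0,60],[[0.55,4.86,0],0,60],[[0.55,4.86,0],0,60],[[0,0,0],0,60],[[0,0,0],0,60]]'
python3 - <<'E'
from h import *
im,d,W=wristpts('w8')
for l,z in dict(narrow_blank=.024,lath=.008).items():
  for m in masks_of(l,'wrist'):
    r=m['region'];v,u=np.nonzero(r);P=W[r&(d>0)]
    print(l,round(m['score'],2),int(u.mean()),int(v.mean()),rect(P,z,.004))
plan(.50,-.423,.15,-4)
E
```

```text
clock: 25.8
position: [0.4252, -0.0305, 0.2802]
ee_rot: [-3.14, 0.082, -0.0]
force: [1.0, -0.5, -0.2]
width: 0.763
clock: 26.3
position: [0.4399, -0.2751, 0.28]
ee_rot: [3.14, -0.082, -0.0]
force: [1.9, -0.4, -0.7]
width: 0.764
clock: 26.8
position: [0.4482, -0.4205, 0.2789]
ee_rot: [-3.14, 0.086, 0.003]
force: [0.9, 0.7, -0.2]
width: 0.761
narrow_blank 0.95 280 125 [497.5, -428.8, 200.5, 36.1, -2.0, 4709, 24.5]
narrow_blank 0.62 405 224 [355.9, -594.3, 98.5, 37.6, -11.2, 1612, 24.2]
lath 0.77 205 111 [522.7, -332.9, 159.7, 44.5, -3.5, 4486, 8.6]
t=26.95 pos [ 0.4492 -0.4177  0.28  ] yaw -2.87 zdir [-0.     0.001 -1.   ] w 0.765 F [0.6 1.  0.7] q7 -0.93
 turn 1.1  shift before turn cm [ 5.1   0.28 13.  ]  after turn [ 5.11  0.18 13.  ]
```

View pics/w8.png

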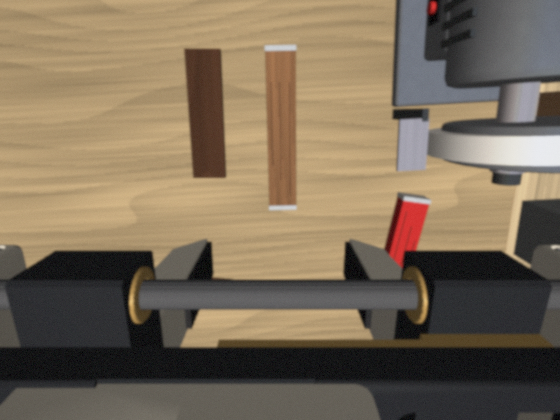

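```bash
python3 - <<'E'
from h import *
im,d=get_image('side'); W=world(d,get_calibration('side'))
P=W[d>0]
q=P[(P[:,2]>.05)&(P[:,2]<.3)&(P[:,0]>.4)&(P[:,0]<.6)&(P[:,1]<-.47)&(P[:,1]>-.75)]
for y0 in np.arange(-.47,-.75,-.03):
    k=q[(q[:,1]<=y0)&(q[:,1]>y0-.03)]
    print(round(y0,2),len(k),k[:,0].min().round(3) if len(k) else '',k[:,2].max().round(3) if len(k) else '')
plan(.4975,-.4288,.004,-2.0)
E
```

```text
-0.47 0  
-0.5 0  
-0.53 57 0.46 0.13
-0.56 273 0.464 0.175
-0.59 349 0.466 0.197
-0.62 180 0.444 0.192
-0.65 46 0.452 0.191
-0.68 17 0.467 0.177
-0.71 19 0.465 0.177
-0.74 0  
t=27.00 pos [ 0.4492 -0.4177  0.2803] yaw -2.86 zdir [ 0.     0.001 -1.   ] w 0.766 F [-0.   0.1  0.4] q7 -0.93
 turn -0.9  shift before turn cm [ 4.88  0.89 27.63]  after turn [ 4.86  0.96 27.63]
```

```bash
python3 - <<'E'
from h import *
for n in ['side','scene']:
    im,d=get_image(n); W=world(d,get_calibration(n))
    P=W[d>0]
    q=P[(P[:,2]>.03)&(P[:,2]<.3)&(P[:,0]>.4)&(P[:,0]<.7)&(P[:,1]<-.46)&(P[:,1]>-.6)]
    q=q[np.argsort(-q[:,1])]
    print(n); print(q[[0,1,2,3,5,8,12,20,40,60,80,120]].round(3))
E
```

```text
side
[[ 0.482 -0.535  0.125]
 [ 0.466 -0.536  0.122]
 [ 0.478 -0.536  0.125]
 [ 0.506 -0.537  0.12 ]
 [ 0.49  -0.54   0.121]
 [ 0.475 -0.541  0.118]
 [ 0.471 -0.543  0.122]
 [ 0.484 -0.547  0.112]
 [ 0.474 -0.555  0.122]
 [ 0.47  -0.559  0.121]
 [ 0.507 -0.562  0.122]
 [ 0.497 -0.57   0.128]]
scene
[[ 0.463 -0.462  0.297]
 [ 0.462 -0.464  0.299]
 [ 0.511 -0.536  0.118]
 [ 0.48  -0.537  0.124]
 [ 0.469 -0.537  0.12 ]
 [ 0.479 -0.54   0.117]
 [ 0.471 -0.541  0.113]
 [ 0.504 -0.544  0.119]
 [ 0.504 -0.551  0.118]
 [ 0.49  -0.557  0.117]
 [ 0.513 -0.559  0.102]
 [ 0.517 -0.564  0.082]]
```

```bash
python3 -m crank '[[[2.4,0.2,0],-0.9,60],[[2.45,0.2,0],0,60],[[0,0,4],0,60],[[0,0,0],0,60],[[0,0,0],0,60]]'
python3 - <<'E'
from h import *
plan(.4975,-.424,.005,-2.0)
E
```

```text
clock: 27.6
position: [0.4961, -0.4245, 0.2403]
ee_rot: [-3.14, 0.056, 0.003]
force: [-0.4, -0.9, 0.9]
width: 0.764
t=27.60 pos [ 0.4961 -0.4245  0.2403] yaw -2.06 zdir [-0.002  0.001 -1.   ] w 0.764 F [-0.4 -0.9  0.9] q7 -0.95
 turn -0.1  shift before turn cm [ 0.18 -0.03 23.53]  after turn [ 0.18 -0.03 23.53]
```

```bash
python3 -m crank '[[[0.15,0,4],0,60],[[0,0,4],0,60],[[0,0,0],0,60]]'; python3 -m crank '[[[0,0,4],0,60],[[0,0,4],0,60],[[0,0,4],0,60],[[0,0,2.5],0,60],[[0,0,0.9],0,60]]'
python3 - <<'E'
from h import *
plan(.4975,-.424,.005,-2.0)
E
```

```text
clock: 27.9
position: [0.4959, -0.4236, 0.1573]
ee_rot: [-3.137, 0.057, 0.009]
force: [-0.4, 1.2, 0.1]
width: 0.762
clock: 28.4
position: [0.4983, -0.4255, 0.0065]
ee_rot: [-3.141, 0.057, 0.001]
force: [-0.9, 0.5, 0.2]
width: 0.763
t=28.40 pos [ 0.4983 -0.4255  0.0065] yaw -2.09 zdir [-0.001  0.    -1.   ] w 0.763 F [-0.9  0.5  0.2] q7 -0.94
 turn -0.1  shift before turn cm [-0.09 -0.15  0.15]  after turn [-0.09 -0.15  0.15]
```

```bash
python3 -m crank '[[[0,0,0],0,255],[[0,0,0],0,255],[[0,0,0],0,255],[[0,0,0],0,255],[[0,0,0],0,255]]' 30;  python3 -m crank '[[[0,0,0],0,255],[[0,0,0],0,255]]'
python3 - <<'E'
from h import *
plan(.4973,.2547,.16,3.05,False)
E
```

```text
clock: 28.9
position: [0.4988, -0.4257, 0.0074]
ee_rot: [3.14, -0.057, 0.002]
force: [-1.0, 0.8, 6.8]
width: 0.388
clock: 29.1
position: [0.4988, -0.4257, 0.0073]
ee_rot: [3.14, -0.057, 0.002]
force: [-0.8, 0.6, 7.2]
width: 0.389
t=29.10 pos [ 0.4988 -0.4257  0.0073] yaw -2.08 zdir [ 0.001 -0.001 -1.   ] w 0.389 F [-0.8  0.6  7.2] q7 -0.94
 turn -5.1  shift before turn cm [ -2.6  -67.97 -15.33]  after turn [  3.49 -67.93 -15.33]
```

```bash
python3 -m crank '[[[0,0,-4.8],0,255],[[0,0,-4.8],0,255],[[0,0,-4.8],0,255],[[0,0,-1],-5.1,255],[[0,0,0],0,255]]'; python3 -m crank '[[[0,0,0],0,255],[[0,0,0],0,255]]'
python3 - <<'E'
from h import *
plan(.4973,.2547,.16,3.05,False)
E
```

```text
clock: 29.6
position: [0.4994, -0.4261, 0.1631]
ee_rot: [3.138, 0.085, 0.006]
force: [0.4, -0.1, -0.6]
width: 0.392
clock: 29.8
position: [0.4973, -0.4244, 0.1583]
ee_rot: [-3.138, -0.08, 0.004]
force: [0.1, -0.9, -1.5]
width: 0.39
t=29.80 pos [ 0.4973 -0.4244  0.1583] yaw 2.93 zdir [-0.003  0.002 -1.   ] w 0.390 F [ 0.1 -0.9 -1.5] q7 -0.87
 turn -0.1  shift before turn cm [ 3.470e+00 -6.782e+01 -4.000e-02]  after turn [ 3.610e+00 -6.781e+01 -4.000e-02]
```

```bash
python3 -m crank '[[[0.24,-4.52,0],-0.1,255],[[0.24,-4.52,0],0,255],[[0.24,-4.52,0],0,255],[[0.24,-4.52,0],0,255],[[0.24,-4.52,0],0,255]]'; python3 -m crank '[[[0.24,-4.52,0],0,255],[[0.24,-4.52,0],0,255],[[0.24,-4.52,0],0,255],[[0.24,-4.52,0],0,255],[[0.24,-4.52,0],0,255]]'; python3 -m crank '[[[0.24,-4.52,0],0,255],[[0.24,-4.52,0],0,255],[[0.24,-4.52,0],0,255],[[0.24,-4.52,0],0,255],[[0.24,-4.52,0],0,255]]';python3 -m crank '[[[0,0,0],0,255],[[0,0,0],0,255],[[0,0,0],0,255]]'
python3 - <<'E'
from h import *
plan(.4973,.2547,.082,3.05,False)
for n in ['scene','side']:
  im,d=get_image(n); W=world(d,get_calibration(n)); cv2.imwrite(f'pics/{n}9.png',im[:,:,::-1])
  for m in masks_of('narrow_blank',n)[:3]:
    r=m['region'];v,u=np.nonzero(r);P=W[r&(d>0)]
    z=np.percentile(P[:,2],70)
    print(n,round(m['score'],2),int(u.mean()),int(v.mean()),round(z,3),rect(P,z,.005))
E
```

```text
clock: 30.3
position: [0.4969, -0.1968, 0.1588]
ee_rot: [-3.14, -0.083, 0.004]
force: [0.8, 0.7, -1.0]
width: 0.391
clock: 30.8
position: [0.4965, 0.0291, 0.159]
ee_rot: [3.14, 0.083, -0.004]
force: [0.8, 0.0, -0.7]
width: 0.391
clock: 31.3
position: [0.4963, 0.2552, 0.1587]
ee_rot: [3.139, 0.083, -0.004]
force: [0.5, -1.0, -0.4]
width: 0.393
clock: 31.6
position: [0.497, 0.2522, 0.1591]
ee_rot: [3.139, 0.083, -0.003]
force: [0.5, -0.5, -0.9]
width: 0.392
t=31.60 pos [0.497  0.2522 0.1591] yaw 3.03 zdir [-0.002 -0.002 -1.   ] w 0.392 F [ 0.5 -0.5 -0.9] q7 -2.16
 turn -0.0  shift before turn cm [ 0.06 -0.26  7.71]  after turn [ 0.06 -0.26  7.71]
scene 0.95 323 283 0.175 [497.4, 253.9, 203.3, 39.2, 2.3, 502, 174.9]
side 0.77 256 257 0.178 [496.4, 252.7, 201.8, 43.1, 2.6, 400, 177.5]
side 0.71 353 137 0.026 [306.1, -581.2, 200.4, 49.4, -11.2, 256, 25.6]
```

View pics/scene9.png

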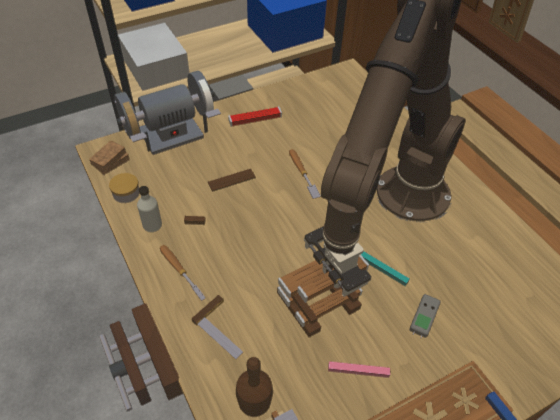

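```bash
python3 -m crank '[[[0,-0.15,3],0,255],[[0,0,2.5],0,255],[[0,0,1.2],0,255],[[0,0,0.6],0,255],[[0,0,0.3],0,255]]'; python3 -m crank '[[[0,0,0.1],0,255],[[0,0,0],0,255]]'
python3 - <<'E'
from h import *
plan(.4973,.2547,.0815,3.05,False)
E
```

```text
clock: 32.3
position: [0.4976, 0.2551, 0.0843]
ee_rot: [3.14, 0.085, 0.0]
force: [0.7, 0.1, 0.0]
width: 0.391
clock: 32.5
position: [0.4978, 0.2555, 0.0839]
ee_rot: [-3.14, -0.086, -0.002]
force: [-0.4, 0.3, -0.6]
width: 0.39
t=32.50 pos [0.4978 0.2555 0.0839] yaw 3.12 zdir [ 0.001  0.001 -1.   ] w 0.390 F [-0.4  0.3 -0.6] q7 -2.18
 turn 0.1  shift before turn cm [-0.05  0.08  0.24]  after turn [-0.05  0.08  0.24]
```

```bash
python3 -m crank '[[[0,0,0.2],0,255],[[0,0,0],0,255]]'; python3 -m crank '[[[0,0,0.1],0,255],[[0,0,0],0,255]]'
```

```text
clock: 32.7
position: [0.4974, 0.2553, 0.0814]
ee_rot: [-3.14, -0.086, -0.001]
force: [0.1, -0.0, -2.7]
width: 0.393
clock: 32.9
position: [0.4975, 0.2554, 0.0813]
ee_rot: [-3.14, -0.086, -0.001]
force: [-3.0, -2.0, 9.3]
width: 0.389
```

```bash
python3 -m crank '[[[0,0,0],0,130],[[0,0,0],0,116],[[0,0,0],0,116],[[0,0,0],0,116],[[0,0,-1],0,116]]'; python3 -m crank '[[[0,0,-3],0,116],[[0,0,-4.5],0,116],[[0,0,-4.5],0,116],[[0,0,-4.5],0,116],[[-4.5,0,-2],0,116]]';python3 -m crank '[[[-4.5,2,0],0,116],[[-2,2,0],0,60],[[0,0,0],0,60],[[0,0,0],0,60],[[0,0,0],0,60]]'
python3 - <<'E'
from h import *
plan(.4,.2,.3,3)
im,d,W=wristpts('w10')
for l,z in dict(sticker_a=.074,wide_blank=.098,narrow_blank=.098).items():
  for m in masks_of(l,'wrist'):
    r=m['region'];v,u=np.nonzero(r);P=W[r&(d>0)]
    print(l,round(m['score'],2),int(u.mean()),int(v.mean()),rect(P,z,.004))
for l in ['lath','stick_end']:
  im,d=get_image('scene')
  print(l,[(round(a['score'],2),np.round(a['location'],3)) for a in look_for(l,'scene')][:2])
E
```

```text
clock: 33.4
position: [0.4964, 0.2547, 0.0894]
ee_rot: [3.139, 0.086, -0.004]
force: [-0.3, 0.6, -0.1]
width: 0.546
clock: 33.9
position: [0.4573, 0.2533, 0.2801]
ee_rot: [-3.137, -0.079, -0.012]
force: [-0.9, 1.4, -0.6]
width: 0.541
clock: 34.4
position: [0.3904, 0.21, 0.2756]
ee_rot: [-3.14, -0.086, -0.001]
force: [-0.1, 0.4, -0.1]
width: 0.76
t=34.40 pos [0.3904 0.21   0.2756] yaw 3.12 zdir [ 0.001  0.001 -1.   ] w 0.760 F [-0.1  0.4 -0.1] q7 -2.15
 turn 0.1  shift before turn cm [ 0.91  1.05 -2.44]  after turn [ 0.91  1.04 -2.44]
sticker_a 0.97 271 6 [567.9, 212.9, 159.9, 7.2, -86.9, 541, 74.5]
sticker_a 0.93 270 251 None
sticker_a 0.75 266 137 [438.7, 207.7, 158.5, 18.5, -86.9, 897, 74.5]
sticker_a 0.67 85 54 None
wide_blank 0.87 322 86 [484.1, 169.6, 165.3, 56.1, 3.1, 10067, 98.6]
wide_blank 0.46 272 5 None
narrow_blank 0.91 238 87 [479.1, 253.2, 166.1, 36.3, 3.0, 6502, 98.7]
lath [(0.95, array([ 0.525, -0.334,  0.005]))]
stick_end [(0.76, array([ 0.703, -0.216,  0.02 ])), (0.42, array([0.504, 0.267, 0.099]))]
```

View pics/w10.png

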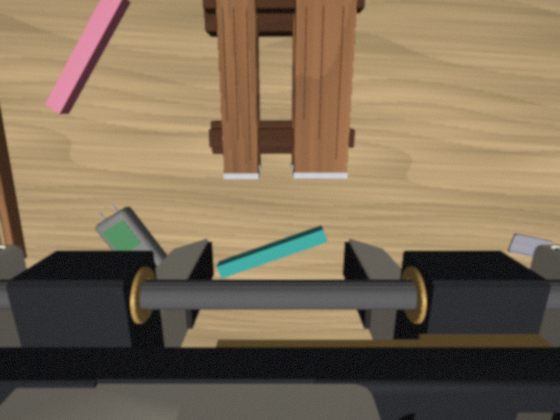

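```bash
python3 -m crank '[[[-2,0,-4],0,60],[[-2,0,-4],0,60],[[0,0,0],0,60],[[0,0,0],0,60],[[0,0,0],0,60]]'
python3 - <<'E'
from h import *
im,d,W=wristpts('w11')
for l,z in dict(sticker_a=.074,wide_blank=.098,narrow_blank=.098).items():
  for m in masks_of(l,'wrist'):
    r=m['region'];v,u=np.nonzero(r);P=W[r&(d>0)]
    print(l,round(m['score'],2),int(u.mean()),int(v.mean()),rect(P,z,.004))
s=monitor.observe();print(s['clock'],s['position'],s['force'])
E
```

```text
clock: 35.3
position: [0.3497, 0.2068, 0.3543]
ee_rot: [3.14, 0.085, -0.002]
force: [0.3, -0.2, -0.4]
width: 0.763
sticker_a 0.83 271 207 None
sticker_a 0.8 270 100 [438.5, 207.7, 159.7, 18.6, -86.9, 727, 74.6]
sticker_a 0.56 107 39 None
wide_blank 0.82 313 64 [475.4, 169.2, 146.1, 56.1, 3.0, 6206, 98.6]
narrow_blank 0.96 243 65 [470.2, 252.7, 147.2, 36.1, 3.1, 4038, 98.6]
35.5 [0.34963292 0.20686443 0.3542132 ] [ 0.14146424  0.36773504 -0.71831833]
```

View pics/w11.png

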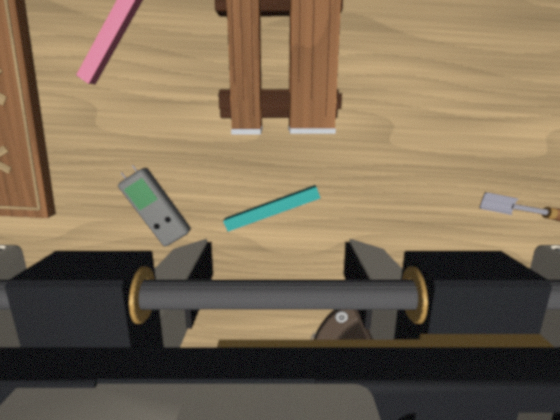

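```bash
python3 -m crank '[[[4.5,0,0],0,60],[[4.5,0,0],0,60],[[4.5,0,0],0,60],[[0,0,0],0,60],[[0,0,0],0,60]]'
python3 - <<'E'
from h import *
im,d,W=wristpts('w12')
for l,z in dict(sticker_a=.074,wide_blank=.098,narrow_blank=.098).items():
  for m in masks_of(l,'wrist'):
    r=m['region'];v,u=np.nonzero(r);P=W[r&(d>0)]
    print(l,round(m['score'],2),int(u.mean()),int(v.mean()),rect(P,z,.004))
E
```

```text
clock: 36.0
position: [0.4849, 0.2143, 0.3537]
ee_rot: [3.139, 0.084, -0.004]
force: [-0.9, 0.1, -0.5]
width: 0.765
sticker_a 0.95 125 127 None
sticker_a 0.9 267 199 [439.3, 208.1, 159.5, 19.5, -87.0, 587, 74.3]
sticker_a 0.87 272 99 [575.2, 213.9, 159.4, 19.7, -86.9, 767, 74.5]
sticker_a 0.56 295 271 None
wide_blank 0.58 310 153 [501.7, 170.8, 200.0, 56.0, 3.1, 6733, 98.5]
narrow_blank 0.77 246 154 [496.6, 254.1, 199.0, 36.2, 3.0, 4308, 98.5]
```

View pics/w12.png

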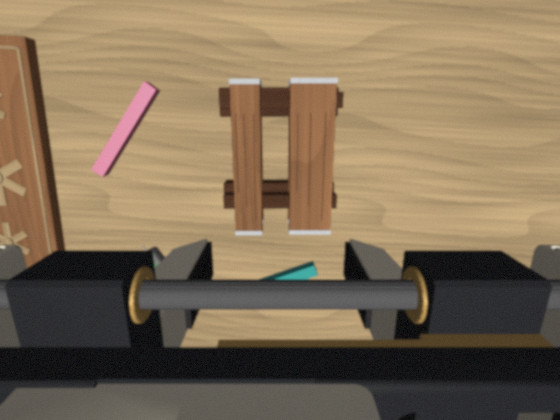

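The last picture shows the finished stack. Wide is at px (310,153), narrow at (246,154), and the sticker ends show at (272,99) and (267,199). Everything is within a few mm of its target, so I am handing in.

```bash
python3 -c "
from cell import workorder
print(workorder.sign_off())"
```

```text
the job is handed in; nothing more can be done
None
```

The layer is built and handed in at about 36 s: a sticker lies over each bearer, with the wide and narrow blanks on top of their bottom blanks.

My last wrist picture, compared with the stack as I measured it before building, gave:

| Thing | Offset from target |
|---|---|
| Near sticker | about 3 mm across the bearer, 1 mm along it |
| Far sticker | about 2 mm across the bearer, 3 mm along it |
| Wide blank | within 1 mm |
| Narrow blank | within 1 mm |

- **Angles and heights:** every heading was within about 0.2°. The sticker tops were at 74.5 mm and the blank tops at 98.5 mm (nominal 74 and 98), so all four lie flat.
- **Robot:** the gripper was open, well above the stack and touching nothing at hand-in.
- **Left alone:** the lath and the stick end showed no movement beyond measurement error. I did not touch the red, pink or turquoise look-alikes.
- **Checks that disagreed:** the scene and side cameras differed by 3–6 mm on some positions along x, so I relied on the closer wrist views. The networks also gave a few false low-score hits, which I ruled out from the pictures.

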